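# Show the red-capped stain bottle's label to the document camera

## Task

Lift the red-capped dropper bottle out of the caddy and hold it up in the air for the class, 15 cm in front of the document camera's lens, so that the camera sees its label square on, centred and the right way up: cap end uppermost, the bottle leaning back to match the downward slant of the camera's view. Leave the other two bottles standing in the caddy and do not touch the camera. Finish while still holding the bottle steady there; do not put it down.

Things in the scene. Friction and masses are not known exactly. Their poses are not given: they have to be found in the camera images.
- dropper_iodine: bottle with the RED cap, amber glass, 32 mm diameter body up to z = 62 mm, 100 mm tall over all, about 75 g. Origin: centre of its underside; z up its axis. Red cap 24 mm diameter, z = 60 to 73 mm, then black rubber bulb 15 mm diameter to z = 100 mm; both fixed to it and fit to grip. The white label wraps its -x half; at the start the label faces the robot, up to 70 degrees to either side.
- label (a point): middle of the label on the red-capped bottle: on the glass, 16 mm from the axis along the bottle's -x, 22 mm above the underside; axes as the bottle's
- label_ahead (a point): imaginary point in the air, 100 mm straight out from the label's middle (116 mm from the bottle's axis along its -x, 22 mm above the underside); on the lens axis when the label is shown square on
- dropper_eosin: neighbour bottle with a black cap and red contents, amber glass, 32 mm diameter body up to z = 62 mm, 100 mm tall over all, about 75 g, same shape as the red-capped one; origin at the centre of its underside, z up its axis
- dropper_blue: neighbour bottle with a black cap and dark blue contents, amber glass, 32 mm diameter body up to z = 62 mm, 100 mm tall over all, about 75 g, same shape as the red-capped one; origin at the centre of its underside, z up its axis
- caddy: grey open reagent caddy, 90 (x) x 215 (y) x 28 (z) mm, fixed, walls and floor 4 mm, two dividers of full height across it make three bays in a row along its y (about 70 mm apart), one bottle in each, in any order. Origin: centre of its underside, z up.
- doc_camera: document camera stand, fixed: dark base 130 (x) x 110 (y) x 20 mm with a thin round post 30 mm behind its centre and a small camera head at the top, 0.31 m high over all. Origin: centre of the base's underside; the camera looks towards the stand's own -x and downward. Not to be touched.
- doc_camera_tilt (a joint): downward tilt of the camera head in rad: 0 = the camera looks level, larger = looks further down; starts between 0.25 and 0.6 and stays put
- lens (a point): centre of the front of the lens, 37 mm in front of the head's hinge, which is 0.28 m above the worktop; the camera looks along this point's own -x axis, its z axis is the camera's up direction (leaning over with the tilt), its y axis is level
There are look-alikes about, which are no part of the job. Leave any purple look-alike of the caddy alone.

How it is judged (in metres and radians):
On the way:
1. the gripped red-capped bottle has been lifted clear of the caddy (height (world z) of dropper_iodine above 0.05 m and contact force between the fingers and dropper_iodine above 0.5 N), for 0.2 s.
At the end, for the whole second after the job is handed in: bottle held still in the air by the fingers: label 120 to 180 mm before the lens, within 25 mm of its axis each way, facing it within 20 deg, bottle axis within 15 deg of the camera's up direction, cap uppermost; camera untouched; the other two bottles upright in the caddy (x of label in the frame of lens between -0.18 and -0.12 m and y of label in the frame of lens between -0.025 and 0.025 m and z of label in the frame of lens between -0.025 and 0.025 m and x of label_ahead in the frame of lens above -0.1 m and angle between the x axis of dropper_iodine and the x axis of lens, either way round below 0.35 rad and angle between the z axis of dropper_iodine and the z axis of lens, either way round below 0.26 rad and angle between dropper_iodine's own z axis and vertical below 1.2 rad and height (world z) of dropper_iodine above 0.08 m and contact force between the fingers and dropper_iodine above 0.5 N and contact force between dropper_iodine and doc_camera below 0.2 N and linear speed of dropper_iodine below 0.02 m/s and angular speed of dropper_iodine below 0.2 rad/s and angle between each of dropper_eosin, dropper_blue's own z axis and vertical below 0.2 rad and z of dropper_eosin in the frame of caddy between -0.003 and 0.012 m and x of dropper_eosin in the frame of caddy between -0.04 and 0.04 m and y of dropper_eosin in the frame of caddy between -0.103 and 0.103 m and z of dropper_blue in the frame of caddy between -0.003 and 0.012 m and x of dropper_blue in the frame of caddy between -0.04 and 0.04 m and y of dropper_blue in the frame of caddy between -0.103 and 0.103 m); the arm keeps its last pose, push and grip.
It fails at once if a neighbour bottle is tipped over or lifted out (angle between any of dropper_eosin, dropper_blue's own z axis and vertical above 0.35 rad or z of any of dropper_eosin, dropper_blue in the frame of caddy above 0.03 m).
It fails at once if the document camera is touched (contact force between doc_camera and the arm above 1 N or contact force between doc_camera and the fingers above 1 N or contact force between doc_camera and dropper_iodine above 1 N).
It also fails if it takes over 35 s, if anything falls off the work surface, if the arm or the gripper's body presses on something with over 40 N, if the wrist force passes 120 N, or if a joint passes its speed limit or range.

## Robot

A 6-joint arm with a two-finger parallel gripper is mounted at the origin on a cart in front of the work surface, level with it; the furniture and walls round the work are solid. World frame = base frame: x ahead of the robot, y to its left, z up, the work surface at z = 0. Lengths are in mm, angles in rad, forces in N, time in s.
With the tool pointing down it reaches from about 250 to 775 mm from the base axis. Payload 8.9 kg.
Tool frame: the origin (TCP) lies on the centre line of the jaws, within the pads' length; the fingertips stand 17 mm ahead of it and the grasp point (between the pads) lies 2 mm behind it; z points along the fingers, y is the direction in which the jaws open and shut (so a half turn about z gives the same grasp; the last joint's range is limited). The gripper opens to 85 mm and grips with 20 to 120 N. Pads are 22 mm wide; open, the fingers measure 114 mm over their backs; the gripper's body (76 mm by 85 mm) begins 54 mm behind the grasp point. The pads swing forward as they close: fully open they stand 13 mm farther back than shut.
Start: joints at [-1.466, 0.291, -0.153, 1.127, 0, 1.431], TCP at [126.733, -509.473, 248.305] pointing down, gripper open.
Joint ranges: [-2.52, 2.52], [-0.91, 1.74], [-1.3, 1.37], [-1.96, 2.02], [-1.52, 1.47], [-3.14, 3.14]. Speed limits (rad/s): [2.22, 2.22, 2.79, 3.14, 3.14, 3.14].

## Interface

Orientations are given as a unit quaternion [x, y, z, w].
In Python, from rig import * gives the robot as it stands.
- The arm moves only by the shell command python3 -m jog 'ROWS' [OPENING] [FORCE]. ROWS is JSON, a list of rows, each an object of numbers: "dx", "dy", "dz": the shift along the world's x, y, z in mm; "roll": the turn about the world's z in rad. In form: [{"dx": .., "dy": .., "dz": .., "roll": ..}, ...]. A call has 1 to 5 rows; each row is the pose to reach, as a shift and turn from the pose commanded when the call began; what a row does not reach only later rows make up. A row lasts 1/8 s, in which the tool goes at most 62.5 mm and 10.7 degrees, less where a joint would pass 70% of its speed; a pose out of reach is approached as far as the arm can. A call with a gripper value outside its range is refused whole. OPENING is the finger opening in mm, from 0 to 85.4, set as the call begins (- or left out, the last holds). The fingers move at their own pace and stop on an object; FORCE is the grip in N (left out, the last holds). Time passes only in rows, so rows that repeat a pose let the fingers close. It gives the time, the measured TCP pose, the force and the opening at its end, in the units of the state.
- read_state(): the state, without advancing time (a new reading comes with each control period).
- snapshot(name): name is "scene" or "side" or "wrist"; returns the picture (400x640x3 uint8, red, green, blue); there is no depth.
- get_calibration(name): a dict with "fx", "fy", "cx", "cy" (pixels), "k1" (the pictures are not rectified: a ray, as slopes to the right and down, at radius r is drawn at 1 + k1 r^2 times it, then the intrinsics apply), "rvec" (rotation vector, rad) and "tvec" (3), from world to camera coordinates, as OpenCV has them; the wrist camera has in their place "tool_from_camera" (4x4, takes a point from camera to tool coordinates, whose origin is the TCP and whose axes are the flange's). Camera axes: x right, y down, z forward; pixel columns grow to the right and rows downward; lengths in mm; the calibration is good to about 2 mm. A picture is of the moment at which its call begins: read the wrist's pose just before it. get_calibration takes no time and is no camera call.
- hand_in(): hands the job in, once; it reports no verdict.
Trained networks look in the newest picture that a camera, given by its name, has taken for a name from the list of things; names that differ only in an ending like _2 or _b are one class to them, and where a whole thing is asked for, a point or a joint stands for the part that bears it (a point fixed in the world has none). Each returns a list of dicts, best first, with "score" (0 to 1); they miss things now and then, are a little off and sometimes report something else, mostly with a low value. They report only what shows in the picture. A call takes as long as a camera call. They do not tell look-alikes from the thing itself.
- spot_in(camera, thing): "position" ([column, row] as shares, 0 to 1, of the picture: columns of its width, rows of its height, amid what is visible of it).
The state is a dict: "clock": time; "joint_positions": joint angles; "joint_vel": joint speeds; "joint_efforts": joint torques, N m; "tool_pos": TCP position; "eef_rot": TCP orientation; "force": force on the tool from outside, world axes, zero at the start; "wrist_torque": the same for the moment, N m; "opening": opening from 0.0 (shut) to 1.0 (fully open).
Only numpy, scipy, OpenCV 4.12 (cv2) and the standard library are available. Lean on these libraries where they do the work, as an engineer would, in place of code of your own. Each camera call takes 0.05 s, during which the arm holds its last target.

## Working session

There is one attempt and no reset: what is moved stays moved. The work goes in short steps, Python scripts to look and compute and a shell command to move; the robot and the scene stay as the last step left them, time stands still between calls to the robot, and variables do not carry over. Pictures are saved under pics/ and viewed, and the job is handed in when it is done.

```bash
ls; mkdir -p pics; python3 - <<'E'
from rig import *
import cv2
print(read_state())
for n in ["scene","side","wrist"]:
    im=snapshot(n); cv2.imwrite(f"pics/a_{n}.png",cv2.cvtColor(im,cv2.COLOR_RGB2BGR)); print(n,get_calibration(n))
    for t in ["dropper_iodine","caddy","doc_camera","dropper_eosin","dropper_blue","label","lens"]:
        try: print(t,[(round(d['score'],2),round(d['position'][0]*640),round(d['position'][1]*400)) for d in spot_in(n,t)][:4])
        except Exception as e: print(t,e)
E
```

```text
pics
{'clock': 0.0, 'joint_positions': array([-1.46631733e+00,  2.91257666e-01, -1.54114647e-01,  1.12666050e+00,
        1.50250795e-06,  1.43149944e+00]), 'joint_vel': array([ 3.64952574e-04,  5.70768419e-04,  3.80421687e-04, -7.58081998e-05,
        1.66202507e-03, -3.22127284e-04]), 'joint_efforts': array([-1.29637090e-03, -5.37140644e+01,  3.31380236e+01,  1.57184555e-02,
       -2.91914866e-04,  9.95026568e-06]), 'tool_pos': array([ 126.68288051, -509.08159805,  247.74837656]), 'eef_rot': array([ 9.92580667e-01,  1.21586335e-01,  1.15135136e-05, -6.18133857e-04]), 'force': array([ 0.50562654, -0.67716626, -0.42582642]), 'wrist_torque': array([ 0.00100625, -0.0568251 , -0.03139469]), 'opening': 1.0000790521199714}
scene {'fx': 487.0126259260309, 'fy': 487.0126259260309, 'cx': 323.7237391385613, 'cy': 192.84920938681512, 'k1': -0.016656045854738313, 'rvec': array([ 2.34770067, -0.59749208,  0.21989949]), 'tvec': array([-411.66882036,  299.568162  , 1264.28478379])}
dropper_iodine [(0.64, 338, 246)]
caddy [(0.96, 303, 206), (0.69, 364, 273), (0.28, 341, 242)]
doc_camera [(0.76, 28
[... 537 characters left out ...]
_blue [(0.75, 233, 246), (0.74, 339, 204), (0.63, 333, 219)]
label [(0.71, 333, 215)]
lens [(0.59, 238, 248)]
wrist {'fx': 281.4494376200608, 'fy': 281.4494376200608, 'cx': 319.77315750208425, 'cy': 195.94796872484542, 'k1': -0.031780413467401146, 'tool_from_camera': array([[-1.36036602e-04, -9.52604075e-01, -3.04212849e-01,
         7.82462028e+01],
       [ 9.99999856e-01, -2.87289560e-04,  4.52435272e-04,
        -3.26001049e-01],
       [-5.18388859e-04, -3.04212744e-01,  9.52603977e-01,
        -1.25420710e+02],
       [ 0.00000000e+00,  0.00000000e+00,  0.00000000e+00,
         1.00000000e+00]])}
dropper_iodine []
caddy []
doc_camera []
dropper_eosin []
dropper_blue []
label []
lens []
```

View pics/a_scene.png

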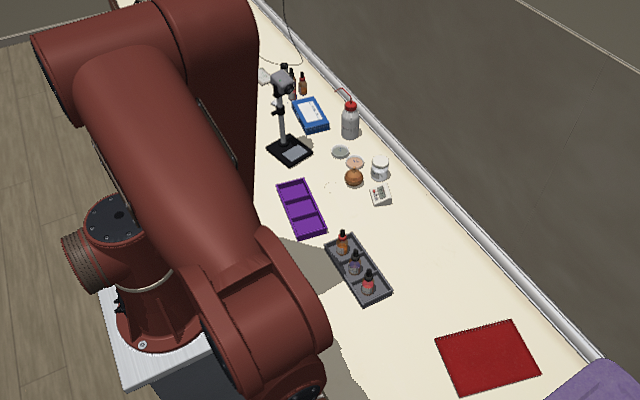

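View pics/a_side.png

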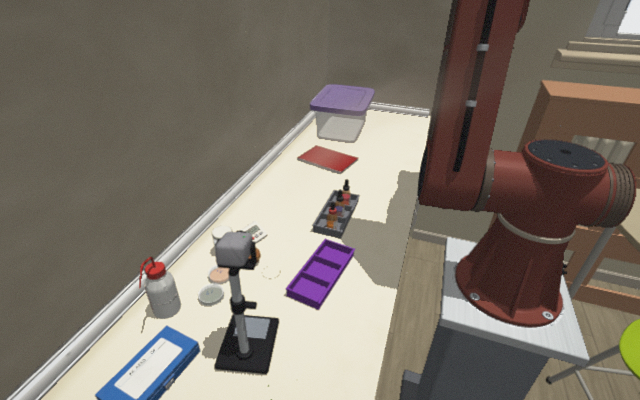

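```bash
python3 - <<'E'
import cv2
a=cv2.imread("pics/a_scene.png");b=cv2.imread("pics/a_side.png")
cv2.imwrite("pics/b_scene.png",cv2.resize(a[60:310,230:430],None,fx=3,fy=3,interpolation=cv2.INTER_CUBIC)[:600])
cv2.imwrite("pics/b_scene2.png",cv2.resize(a[200:310,300:420],None,fx=5,fy=5,interpolation=cv2.INTER_CUBIC))
cv2.imwrite("pics/b_side.png",cv2.resize(b[150:350,190:400],None,fx=3,fy=3,interpolation=cv2.INTER_CUBIC))
E
```

```text
(no output)
```

View pics/b_scene.png

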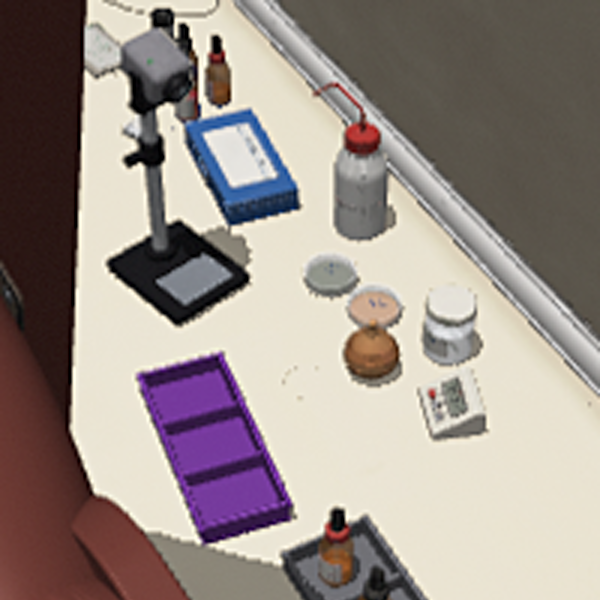

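View pics/b_scene2.png

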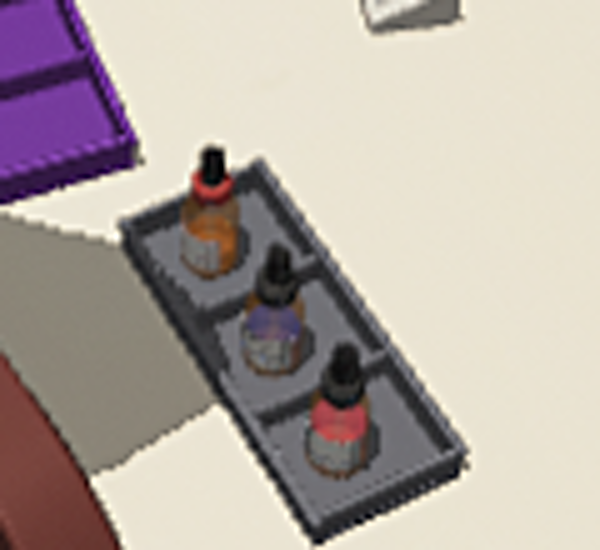

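View pics/b_side.png

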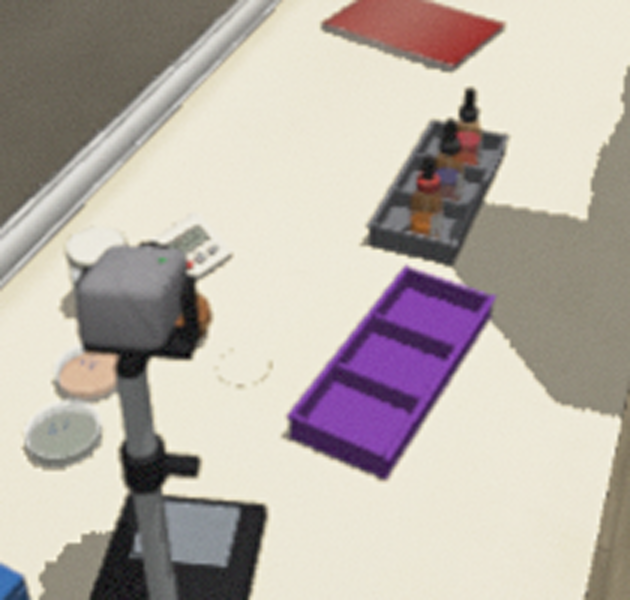

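```bash
cat > h.py <<'E'
from rig import *
import cv2, numpy as np
from scipy.spatial.transform import Rotation as R
def cam(n,st=None):
    c=get_calibration(n)
    K=np.array([[c['fx'],0,c['cx']],[0,c['fy'],c['cy']],[0,0,1.]])
    d=np.array([c['k1'],0,0,0,0.])
    if n=='wrist':
        st=st or read_state()
        T=np.eye(4);T[:3,:3]=R.from_quat(st['eef_rot']).as_matrix();T[:3,3]=st['tool_pos']
        W=np.linalg.inv(T@np.array(c['tool_from_camera']))
        Rm,t=W[:3,:3],W[:3,3]
    else: Rm,t=R.from_rotvec(c['rvec']).as_matrix(),np.array(c['tvec']).ravel()
    return K,d,Rm,t
def ray(C,px):
    K,d,Rm,t=C
    u=cv2.undistortPoints(np.array([[px]],float),K,d)[0,0]
    v=Rm.T@np.array([u[0],u[1],1]); return -Rm.T@t, v/np.linalg.norm(v)
def onz(C,px,z):
    o,v=ray(C,px); return o+v*(z-o[2])/v[2]
def proj(C,P):
    K,d,Rm,t=C
    return cv2.projectPoints(np.atleast_2d(np.array(P,float)),cv2.Rodrigues(Rm)[0],t,K,d)[0][:,0]
def tri(rs):
    A=np.zeros((3,3));b=np.zeros(3)
    for o,v in rs:
        M=np.eye(3)-np.outer(v,v);A+=M;b+=M@o
    p=np.linalg.solve(A,b); return p,[np.linalg.norm((np.eye(3)-np.outer(v,v))@(p-o)) for o,v in rs]
E
python3 - <<'E'
from h import *
np.set_printoptions(precision=1,suppress=True)
S=cam('scene');D=cam('side')
print(onz(S,(0,0),0)[:0], ray(S,(320,200))[0],ray(D,(320,200))[0])
print('base scene');[print(onz(S,p,20)) for p in [(266,148),(288,134),(313,153),(290,167),(285,142)]]
f=lambda p:(300+p[0]/5,200+p[1]/5)
print('caddy scene');[print(onz(S,f(p),28)) for p in [(122,222),(260,160),(465,460),(318,535)]]
print('bottles');[print(onz(S,f(p),z)) for p,z in [((213,152),100),((210,190),66),((210,262),5),((280,248),100),((344,348),100)]]
g=lambda p:(190+p[0]/3,150+p[1]/3)
print('base side');[print(onz(D,p,20)) for p in [(232,316),(278,319),(270,370),(217,362)]]
print('caddy side');[print(onz(D,g(p),28)) for p in [(370,232),(455,250),(508,136),(432,122)]]
print('bott side');[print(onz(D,g(p),z)) for p,z in [((430,160),100),((450,125),100),((468,92),100)]]
E
```

```text
[] [  73.1 -745.5 1138.7] [257.8 785.1 697.1]
base scene
[470.1 411.9  20. ]
[565.8 440.3  20. ]
[597.5 314.   20. ]
[501.7 291.6  20. ]
[539.  408.1  20. ]
caddy scene
[450.1 -37.6  28. ]
[540.  -37.2  28. ]
[ 533.8 -255.9   28. ]
[ 444.4 -256.2   28. ]
bottles
[490.4 -66.4 100. ]
[489.6 -66.   66. ]
[488.2 -71.    5. ]
[ 489.6 -137.4  100. ]
[ 486.4 -205.2  100. ]
base side
[596.7 336.   20. ]
[496.4 308.4  20. ]
[462.1 423.   20. ]
[568.2 442.9  20. ]
caddy side
[529.2 -21.7  28. ]
[442.3 -24.4  28. ]
[ 441.3 -242.4   28. ]
[ 530.4 -239.7   28. ]
bott side
[482.9 -62.3 100. ]
[ 482.1 -130.6  100. ]
[ 482.2 -201.3  100. ]
```

```bash
python3 -m jog '[{"dx":25,"dy":30,"roll":0.17},{"dx":50,"dy":60,"roll":0.34},{"dx":75,"dy":90,"roll":0.51},{"dx":100,"dy":120,"roll":0.68},{"dx":125,"dy":150,"roll":0.85}]' 50 30
python3 -m jog '[{"dx":25,"dy":30,"roll":0.17},{"dx":50,"dy":60,"roll":0.34},{"dx":75,"dy":90,"roll":0.51},{"dx":100,"dy":120,"roll":0.68},{"dx":125,"dy":150,"roll":0.85}]'
python3 -m jog '[{"dx":25,"dy":30,"roll":0.17},{"dx":50,"dy":60,"roll":0.34},{"dx":75,"dy":90,"dz":-10,"roll":0.51},{"dx":100,"dy":120,"dz":-30,"roll":0.68},{"dx":110,"dy":143,"dz":-48,"roll":0.85}]'
python3 -m jog '[{},{}]'
python3 - <<'E'
from h import *
im=snapshot("wrist");s=read_state();print(s['tool_pos'],s['eef_rot'],s['joint_positions'],s['clock'],s['opening'])
cv2.imwrite("pics/c_wrist.png",cv2.cvtColor(im,cv2.COLOR_RGB2BGR))
W=cam('wrist',s);print(proj(W,[[487,-66,0],[487,-66,66],[487,-66,104]]))
for t in ["dropper_iodine","label","doc_camera"]: print(t,[(round(d['score'],2),d['position'][0]*640,d['position'][1]*400) for d in spot_in("wrist",t)])
E
```

```text
[ 126.72830958 -509.48740874  248.30857698] [ 9.92580394e-01  1.21590138e-01 -8.72572434e-07  1.65949517e-05] [-1.46631025e+00  2.90693358e-01 -1.53399952e-01  1.12666980e+00
 -1.16721698e-06  1.43149890e+00] 1.25 1.0003640332102954
[[  -6.21968533 -254.17497848]
 [ -46.66716415 -288.64594176]
 [ -23.53289202 -246.51898243]]
dropper_iodine []
label []
doc_camera []$[0]: bad value
$[0]: bad value
$[0]: bad value
$[0]: bad value
```

View pics/c_wrist.png

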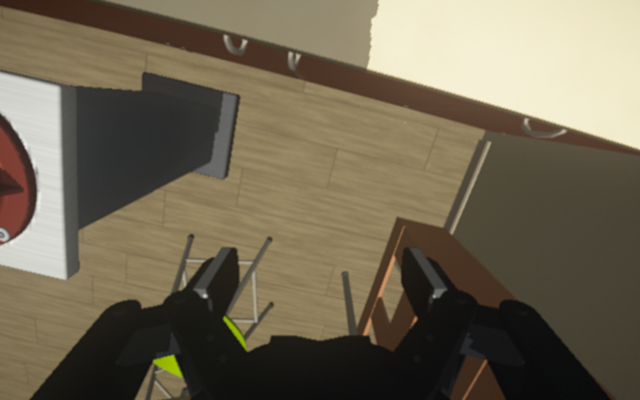

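The picture shows only floor, because the calls were refused: each row needs all four keys.

```bash
python3 -m jog '[{"dx":25,"dy":30,"dz":0,"roll":0.17},{"dx":50,"dy":60,"dz":0,"roll":0.34},{"dx":75,"dy":90,"dz":0,"roll":0.51},{"dx":100,"dy":120,"dz":0,"roll":0.68},{"dx":125,"dy":150,"dz":0,"roll":0.85}]' 50 30
```

```text
clock: 2.02
tool_pos: [252.4, -358.5, 248.4]
eef_rot: [0.853, 0.522, 0.0, 0.0]
force: [-0.1, -0.5, -0.1]
opening: 0.586
```

```bash
python3 -m jog '[{"dx":25,"dy":30,"dz":0,"roll":0.17},{"dx":50,"dy":60,"dz":0,"roll":0.34},{"dx":75,"dy":90,"dz":0,"roll":0.51},{"dx":100,"dy":120,"dz":0,"roll":0.68},{"dx":125,"dy":150,"dz":0,"roll":0.85}]'
python3 -m jog '[{"dx":25,"dy":30,"dz":0,"roll":0.17},{"dx":50,"dy":60,"dz":0,"roll":0.34},{"dx":75,"dy":90,"dz":-10,"roll":0.51},{"dx":100,"dy":120,"dz":-30,"roll":0.68},{"dx":110,"dy":143,"dz":-48,"roll":0.85}]'
python3 -m jog '[{"dx":0,"dy":0,"dz":0,"roll":0},{"dx":0,"dy":0,"dz":0,"roll":0}]'
python3 - <<'E'
from h import *
s=read_state();im=snapshot("wrist");print(s['tool_pos'],s['eef_rot'],s['joint_positions'],s['clock'],s['opening'])
cv2.imwrite("pics/d_wrist.png",cv2.cvtColor(im,cv2.COLOR_RGB2BGR))
W=cam('wrist',s);print(proj(W,[[487,-66,0],[487,-66,66],[487,-66,104]]))
for t in ["dropper_iodine","label"]: print(t,[(round(d['score'],2),d['position'][0]*640,d['position'][1]*400) for d in spot_in("wrist",t)])
E
```

```text
clock: 2.65
tool_pos: [377.5, -208.5, 248.5]
eef_rot: [0.561, 0.828, -0.0, 0.0]
force: [-0.5, -0.5, 0.3]
opening: 0.588
clock: 3.28
tool_pos: [487.9, -65.2, 199.7]
eef_rot: [0.17, 0.985, 0.0, 0.0]
force: [0.2, -0.5, 0.3]
opening: 0.587
clock: 3.52
tool_pos: [486.7, -66.9, 200.7]
eef_rot: [0.174, 0.985, -0.0, 0.0]
force: [-0.2, -0.1, 0.6]
opening: 0.582
[486.69997296 -66.93721263 200.73001819] [ 1.74271038e-01  9.84697696e-01 -1.89919519e-04  1.31401913e-04] [-2.85392540e-01  2.60773654e-01 -3.25183467e-01  9.84536213e-01
 -3.48624366e-04  6.49382763e-02] 3.525 0.5824601495485763
[[320.36962926 174.5555278 ]
 [320.4810036  190.52890519]
 [320.5720106  203.59747658]]
dropper_iodine [(0.93, 322.176, 186.60000000000002)]
label [(0.64, 320.31999999999994, 183.88)]
```

View pics/d_wrist.png

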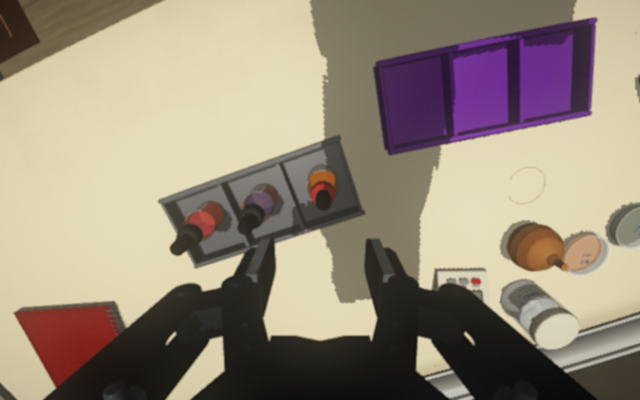

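```bash
python3 - <<'E'
import cv2
a=cv2.imread("pics/d_wrist.png")
cv2.imwrite("pics/d2.png",cv2.resize(a[130:270,270:390],None,fx=5,fy=4.2,interpolation=cv2.INTER_CUBIC))
E
```

```text
(no output)
```

View pics/d2.png

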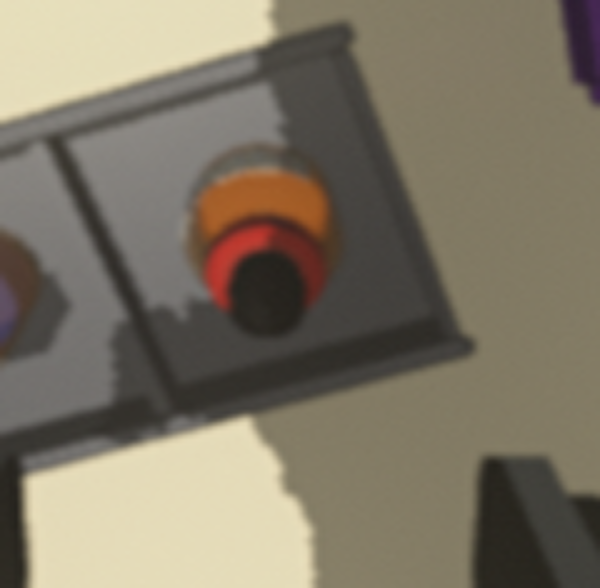

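```bash
python3 -m jog '[{"dx":-50,"dy":15,"dz":-20,"roll":0},{"dx":-95,"dy":30,"dz":-60,"roll":0},{"dx":-95,"dy":30,"dz":-70,"roll":0},{"dx":-95,"dy":30,"dz":-70,"roll":0}]'
python3 - <<'E'
from h import *
s=read_state();im=snapshot("wrist");print(s['tool_pos'],s['eef_rot'],s['clock'])
im=cv2.cvtColor(im,cv2.COLOR_RGB2BGR)
cv2.imwrite("pics/e_wrist.png",im)
W=cam('wrist',s);p=proj(W,[[487,-66,4],[487,-66,70],[487,-66,104]]);print(p)
x,y=p.mean(0).astype(int)
c=im[max(0,y-75):y+60,max(0,x-75):x+75];print(x,y)
cv2.imwrite("pics/e2.png",cv2.resize(c,None,fx=4.4,fy=4.4,interpolation=cv2.INTER_CUBIC))
E
```

```text
clock: 4.18
tool_pos: [392.2, -37.1, 130.6]
eef_rot: [0.174, 0.985, -0.0, 0.0]
force: [0.3, 0.2, -0.2]
opening: 0.587
[392.22402117 -37.05052792 130.6358832 ] [ 1.73741757e-01  9.84791130e-01 -6.80621462e-05  4.76395239e-04] 4.175
[[324.44242114 283.13287938]
 [325.68193075 330.75808038]
 [326.60982148 366.52985897]]
325 326
```

View pics/e2.png

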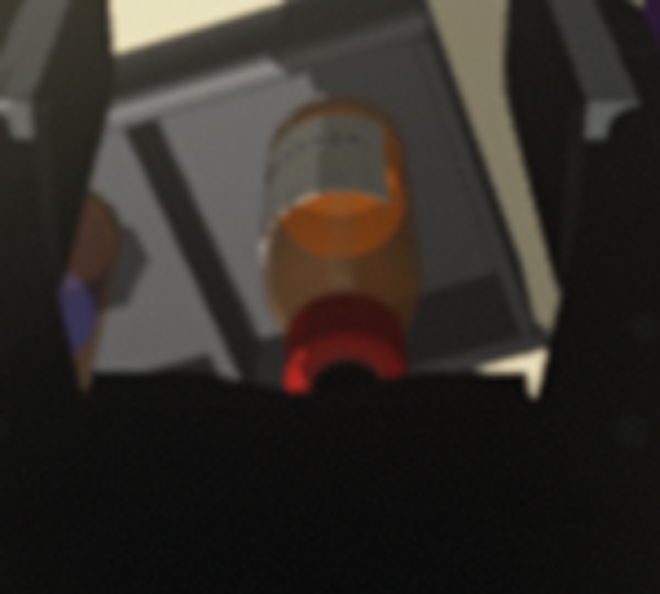

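```bash
cat > ov.py <<'E'
from h import *
def lab(yaw,xy,z0=4,zs=(8,36),r=16.2):
    out=[]
    for z in zs:
        for a in np.radians(np.arange(-90,91,5)): out.append([xy[0]+r*np.cos(yaw+a),xy[1]+r*np.sin(yaw+a),z0+z])
    return np.array(out)
def circ(xy,z,r): 
    a=np.radians(np.arange(0,360,10)); return np.c_[xy[0]+r*np.cos(a),xy[1]+r*np.sin(a),0*a+z]
E
python3 - <<'E'
from ov import *
s=dict(tool_pos=[392.22402117,-37.05052792,130.6358832],eef_rot=[1.73741757e-01,9.84791130e-01,-6.80621462e-05,4.76395239e-04])
W=cam('wrist',s); S=cam('scene')
outs=[]
for nm,C,(x0,y0,x1,y1),f in [("pics/e_wrist.png",W,(265,255,385,355),5),("pics/a_scene.png",S,(310,220,370,270),10)]:
    im=cv2.imread(nm)[y0:y1,x0:x1]; im=cv2.resize(im,None,fx=f,fy=f,interpolation=cv2.INTER_CUBIC)
    xy=(488,-66) if 'wrist' in nm else (489,-67)
    L=proj(C,lab(np.radians(206),xy))
    A=[(p,(0,255,0)) for p in L]+[(p,(255,0,0)) for p in proj(C,np.vstack([circ(xy,4,16),circ(xy,66,16)]))]+[(p,(0,0,255)) for p in proj(C,circ(xy,104,7.5))]
    for p,c in A: cv2.circle(im,(int((p[0]+.5-x0)*f),int((p[1]+.5-y0)*f)),2,c,-1)
    cv2.imwrite("pics/f_%s.png"%nm[7:9],im)
E
ls pics
```

```text
a_scene.png
a_side.png
a_wrist.png
b_scene.png
b_scene2.png
b_side.png
c_wrist.png
d2.png
d_wrist.png
e2.png
e_wrist.png
f_sc.png
f_wr.png
```

View pics/f_wr.png

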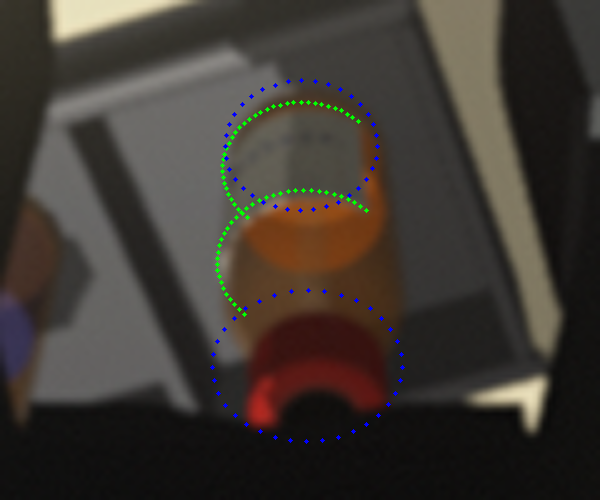

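View pics/f_sc.png

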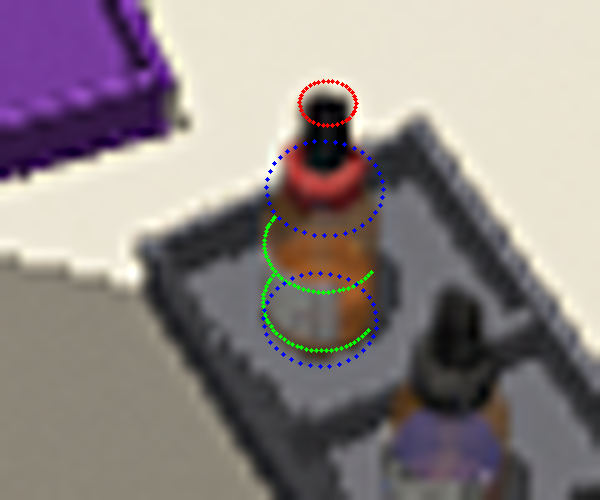

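```bash
python3 - <<'E'
from ov import *
s=dict(tool_pos=[486.69997296,-66.93721263,200.73001819],eef_rot=[1.74271038e-01,9.84697696e-01,-1.89919519e-04,1.31401913e-04])
s2=dict(tool_pos=[392.22402117,-37.05052792,130.6358832],eef_rot=[1.73741757e-01,9.84791130e-01,-6.80621462e-05,4.76395239e-04])
for i,(nm,C,(x0,y0,x1,y1),f) in enumerate([("pics/d_wrist.png",cam('wrist',s),(295,150,350,215),9),("pics/e_wrist.png",cam('wrist',s2),(295,255,355,320),9),("pics/a_scene.png",cam('scene'),(325,225,360,270),12)]):
    im=cv2.imread(nm)[y0:y1,x0:x1]; im=cv2.resize(im,None,fx=f,fy=f,interpolation=cv2.INTER_CUBIC)
    im=cv2.convertScaleAbs(im,alpha=1.5)
    im0=im.copy()
    xy=[(488,-65),(489,-65),(489,-67)][i]
    for yaw,c in [(116,(0,255,0)),(254,(255,255,0)),(296,(0,0,255))]:
        a=np.radians(yaw);P=[[xy[0]+16*np.cos(a),xy[1]+16*np.sin(a),4+z] for z in np.arange(6,40,2)]
        for p in proj(C,P): cv2.circle(im,(int((p[0]+.5-x0)*f),int((p[1]+.5-y0)*f)),2,c,-1)
    for p in proj(C,circ(xy,4,16)): cv2.circle(im,(int((p[0]+.5-x0)*f),int((p[1]+.5-y0)*f)),1,(255,0,0),-1)
    cv2.imwrite(f"pics/g{i}.png",cv2.resize(np.hstack([im0,im]),None,fx=.78,fy=.78))
E
```

```text
(no output)
```

View pics/g0.png

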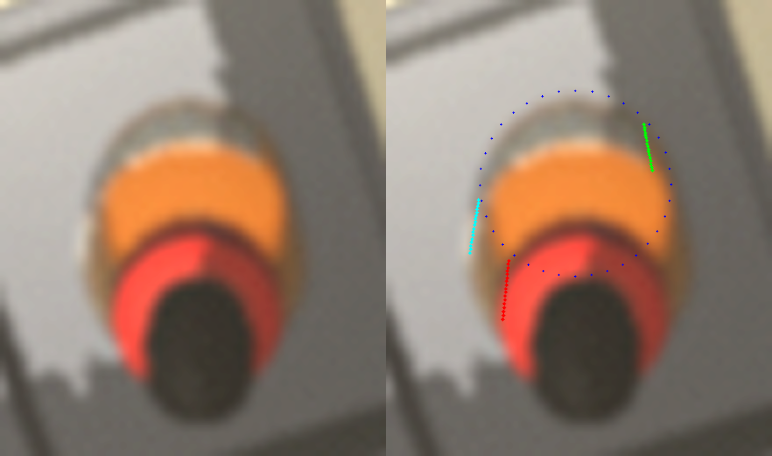

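View pics/g1.png

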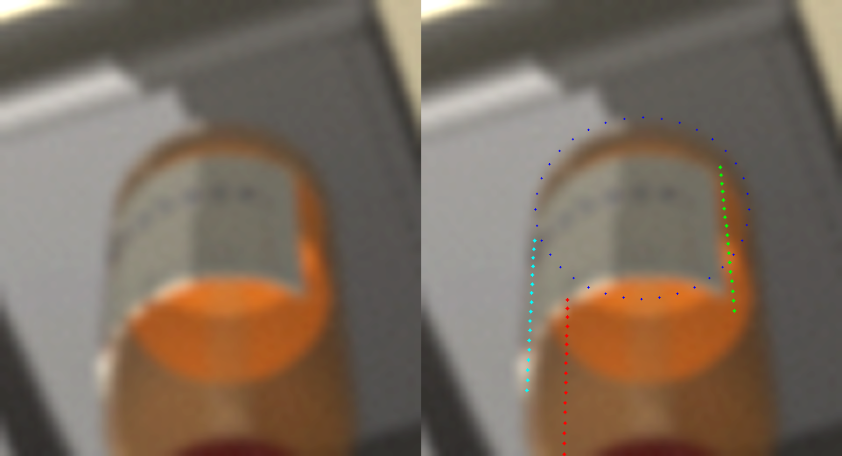

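View pics/g2.png

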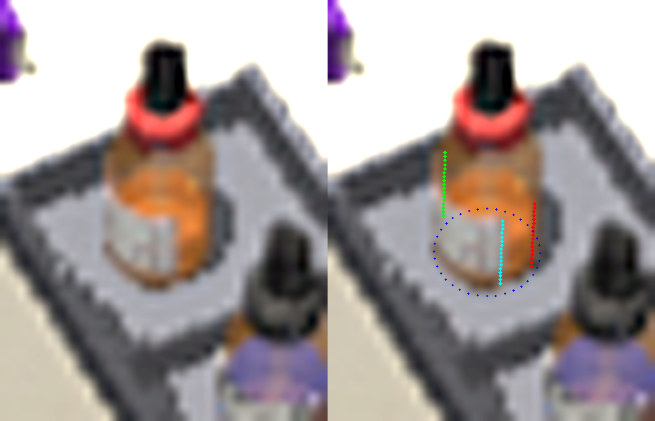

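Red-capped candidates: the bottle in the grey caddy at scene (342,241), a dropper look-alike behind the camera (302,85) and a wash bottle (350,105). I chose the first, and the close crop confirms it: red cap, amber glass, label normal at about 186° yaw. Next is the approach.

```bash
python3 -m jog '[{"dx":40,"dy":-12,"dz":5,"roll":0.16},{"dx":80,"dy":-24,"dz":5,"roll":0.32},{"dx":96,"dy":-29,"dz":5,"roll":0.454},{"dx":96,"dy":-29,"dz":5,"roll":0.454}]' 50 30
python3 - <<'E'
from ov import *
s=read_state();im=snapshot("wrist");print(s['tool_pos'],s['eef_rot'],s['clock'])
im=cv2.cvtColor(im,cv2.COLOR_RGB2BGR)
W=cam('wrist',s);xy=(488,-66)
for p in proj(W,circ(xy,104,7.5)): cv2.circle(im,tuple(int(v) for v in p),1,(255,255,255),-1)
for p in proj(W,circ(xy,77,12)): cv2.circle(im,tuple(int(v) for v in p),1,(0,255,0),-1)
cv2.imwrite("pics/h.png",cv2.resize(im[120:320,200:440],None,fx=3,fy=3))
E
```

```text
clock: 4.72
tool_pos: [490.2, -66.5, 136.1]
eef_rot: [-0.052, 0.999, -0.0, 0.001]
force: [1.2, 0.0, -1.3]
opening: 0.585
[490.19509747 -66.51873229 136.14619662] [-5.22216932e-02  9.98634598e-01 -4.67937222e-04  1.27132425e-03] 4.725
```

View pics/h.png

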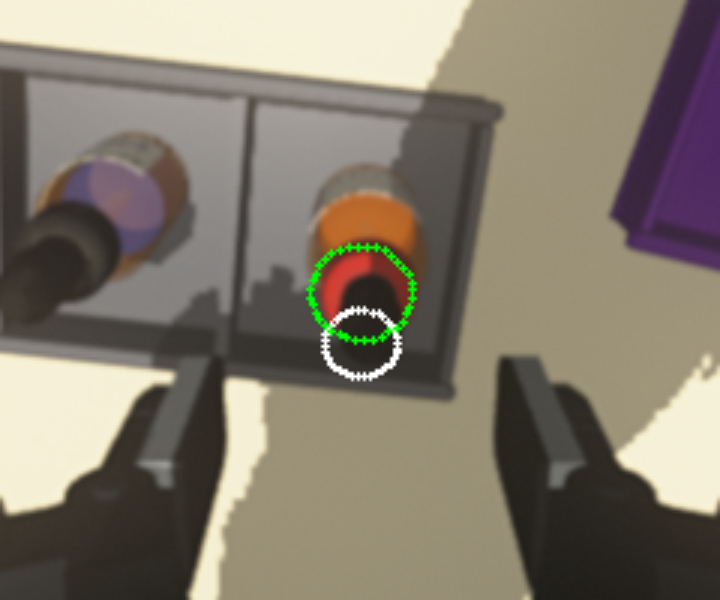

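```bash
python3 -m jog '[{"dx":-1,"dy":1,"dz":-25,"roll":0},{"dx":-1,"dy":1,"dz":-52,"roll":0},{"dx":-1,"dy":1,"dz":-52,"roll":0}]' 50 30
python3 -m jog '[{"dx":0,"dy":0,"dz":0,"roll":0},{"dx":0,"dy":0,"dz":0,"roll":0},{"dx":0,"dy":0,"dz":0,"roll":0},{"dx":0,"dy":0,"dz":0,"roll":0}]' 10 30
python3 - <<'E'
from ov import *
s=read_state();im=snapshot("wrist");print(s['tool_pos'],s['force'],s['opening']*85.4,s['clock'])
im=cv2.cvtColor(im,cv2.COLOR_RGB2BGR)
cv2.imwrite("pics/i.png",cv2.resize(im[100:340,180:460],None,fx=2.4,fy=2.4))
E
```

```text
clock: 5.15
tool_pos: [484.9, -64.0, 82.5]
eef_rot: [-0.052, 0.999, 0.001, -0.002]
force: [-0.4, 0.0, 0.8]
opening: 0.589
clock: 5.65
tool_pos: [487.8, -64.8, 84.6]
eef_rot: [-0.053, 0.999, -0.0, 0.001]
force: [-0.8, -0.2, 8.0]
opening: 0.243
[487.83650538 -64.79977116  84.63216723] [-0.75518256 -0.20986088  7.99766784] 20.749776600133817 5.65
```

View pics/i.png

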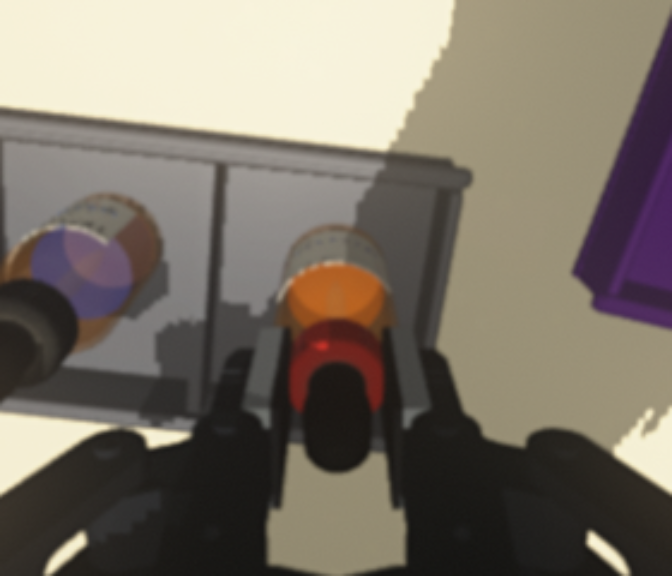

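```bash
python3 -m jog '[{"dx":0,"dy":0,"dz":4,"roll":0},{"dx":0,"dy":0,"dz":10,"roll":-0.1},{"dx":0,"dy":0,"dz":16,"roll":-0.1},{"dx":0,"dy":0,"dz":16,"roll":-0.1}]' 10 30
python3 - <<'E'
from ov import *
s=read_state();im=snapshot("wrist");print(s['tool_pos'],s['force'],s['opening']*85.4,s['clock'])
im=cv2.cvtColor(im,cv2.COLOR_RGB2BGR)
cv2.imwrite("pics/j.png",cv2.resize(im[100:340,180:460],None,fx=2.4,fy=2.4))
E
```

```text
clock: 6.2
tool_pos: [487.1, -64.6, 99.9]
eef_rot: [-0.004, 1.0, -0.0, 0.0]
force: [0.8, -0.3, -1.1]
opening: 0.245
[487.09770435 -64.55594063  99.88220825] [ 0.76285191 -0.29086042 -1.09651056] 20.95642074450047 6.2
```

View pics/j.png

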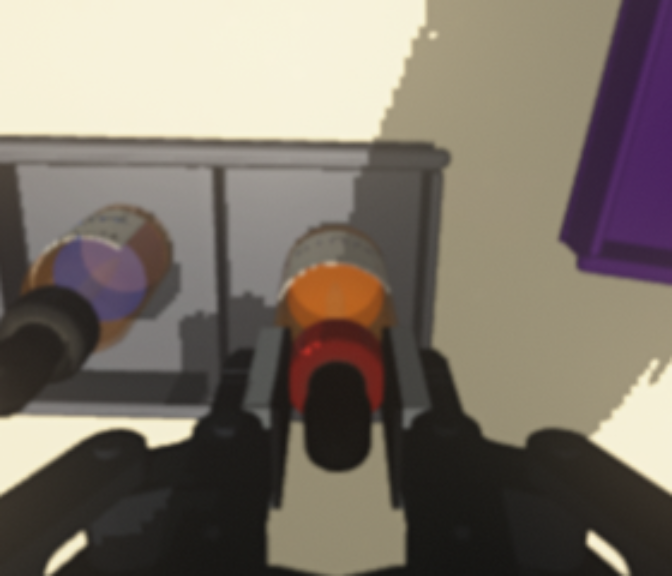

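```bash
python3 - <<'E'
import cv2,numpy as np
a=cv2.imread("pics/a_scene.png")[55:125,255:325];b=cv2.imread("pics/a_side.png")[220:290,200:270]
f=lambda i:cv2.convertScaleAbs(cv2.resize(i,(400,560) if 0 else (395,395),interpolation=cv2.INTER_CUBIC),alpha=1.5,beta=20)
cv2.imwrite("pics/k.png",np.hstack([f(a),f(b)]))
E
```

```text
(no output)
```

View pics/k.png

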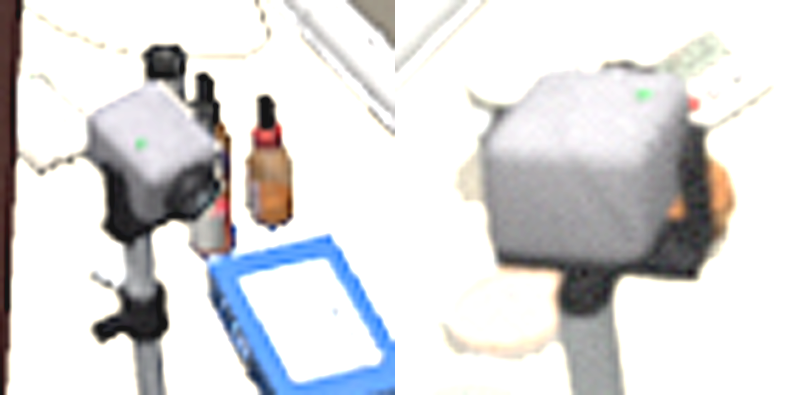

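```bash
python3 - <<'E'
from h import *
np.set_printoptions(precision=1,suppress=True)
S=cam('scene');D=cam('side')
k=70/395
sc=dict(A=(90,125),B=(152,85),C=(213,152),D=(152,190))
sd=dict(A=(640,165),B=(490,150),C=(550,82),D=(685,82))
P={}
for n in 'ABCD':
    p=(255+sc[n][0]*k,55+sc[n][1]*k);q=(200+(sd[n][0]-395)*k,220+sd[n][1]*k)
    P[n],e=tri([ray(S,p),ray(D,q)]);print(n,P[n],np.array(e))
for a,b in ['AD','BC','AB','DC']:
    v=P[b]-P[a];print(a,b,v,np.linalg.norm(v),'yaw',np.degrees(np.arctan2(v[1],v[0])),'pitch',np.degrees(np.arctan2(-v[2],np.hypot(v[0],v[1]))))
# network-free ground estimate of base axes from both views
for C,L in [(S,[(266,148),(288,134),(313,153),(290,167)]),(D,[(217,362),(232,316),(278,319),(270,370)])]:
    Q=np.array([onz(C,p,20) for p in L]);print(Q.mean(0))
E
```

```text
A [507.9 398.1 298. ] [0.7 0.7]
B [549.5 410.3 301.4] [1. 1.]
C [560.8 361.3 285.6] [0.8 0.8]
D [519.9 347.4 285.8] [0.4 0.4]
A D [ 12.  -50.7 -12.3] 53.4878951426939 yaw -76.69589668581209 pitch 13.24335125711186
B C [ 11.2 -49.  -15.8] 52.740663447561445 yaw -77.09220287021 pitch 17.423531965333847
A B [41.6 12.3  3.4] 43.486680865605116 yaw 16.444388463669103 pitch -4.449319860688056
D C [40.8 13.9 -0.2] 43.140057457205714 yaw 18.7856183279139 pitch 0.21953607488904384
[533.7 364.4  20. ]
[530.8 377.6  20. ]
```

```bash
python3 - <<'E'
from h import *
np.set_printoptions(precision=1,suppress=True)
S=cam('scene');D=cam('side');k=70/395
B=np.array([528.7,404.2,299.7]);F=np.array([540.3,354.4,285.7]);fw=F-B;fw/=np.linalg.norm(fw)
n=np.cross(fw,[0,0,1]);n/=np.linalg.norm(n);up=np.cross(n,fw)
for q in [(195,190),(200,188),(190,192)]:
    o,v=ray(S,(255+q[0]*k,55+q[1]*k));p=o+v*((B-o)@n)/(v@n);print(q,p,'ahead of front',(p-F)@fw,'below top',(p-F)@up)
# post in both: side post at base ~ (243,352)? 
im=cv2.imread("pics/a_side.png")[280:380,200:300];cv2.imwrite("pics/l.png",np.hstack([cv2.resize(im,None,fx=4,fy=4,interpolation=cv2.INTER_CUBIC),cv2.resize(cv2.imread("pics/a_scene.png")[80:180,240:340],None,fx=4,fy=4,interpolation=cv2.INTER_CUBIC)]))
E
```

```text
(195, 190) [542.5 344.8 279.1] ahead of front 11.254653978127392 below top -3.796918850655104
(200, 188) [543.6 340.4 282.7] ahead of front 14.602608661746704 below top 0.9300925001576743
(190, 192) [541.5 349.2 275.4] ahead of front 7.883154049052272 below top -8.557103775957836
```

View pics/l.png

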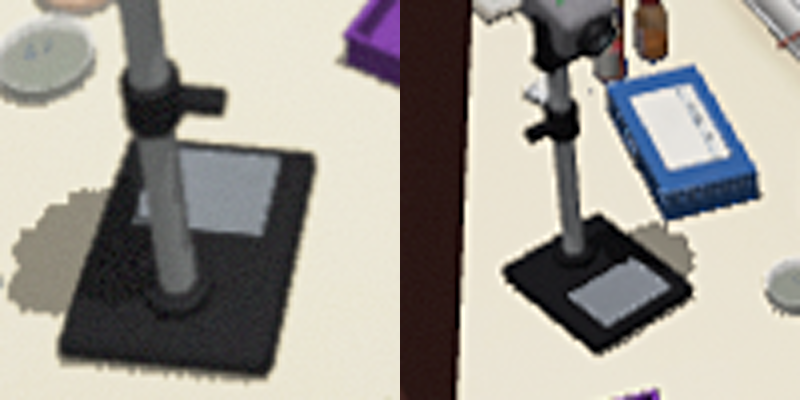

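```bash
python3 - <<'E'
from h import *
np.set_printoptions(precision=1,suppress=True)
S=cam('scene');D=cam('side');k=70/395
print('post',onz(S,(283.75,143.75),20),onz(D,(244.5,352.5),20),tri([ray(S,(283.75,143.75)),ray(D,(244.5,352.5))]))
B=np.array([528.7,404.2,299.7]);F=np.array([540.3,354.4,285.7]);fw=F-B;fw/=np.linalg.norm(fw)
n=np.cross(fw,[0,0,1]);n/=np.linalg.norm(n);up=np.cross(n,fw)
for q in [(497,258),(640,262)]:
    o,v=ray(D,(200+(q[0]-395)*k,220+q[1]*k));p=o+v*((B-o)@fw)/(v@fw);print(p,(p-B)@n,(p-B)@up)
E
```

```text
post [531.5 402.2  20. ] [527.  406.4  20. ] (array([530.4, 404.4,  17.1]), [np.float64(2.1225548583581615), np.float64(2.1225548583581366)])
[546.7 417.9 265.8] -20.62275331859999 -35.10127173444306
[505.1 407.4 268.6] 22.269990315694866 -32.220684242078555
```

```bash
python3 -m jog '[{"dx":12,"dy":0,"dz":0,"roll":0},{"dx":22,"dy":0,"dz":0,"roll":0},{"dx":30,"dy":0,"dz":0,"roll":0},{"dx":36,"dy":0,"dz":0,"roll":0},{"dx":42,"dy":0,"dz":0,"roll":0}]' 10 30
python3 -m jog '[{"dx":0,"dy":0,"dz":0,"roll":0},{"dx":0,"dy":0,"dz":0,"roll":0}]'
python3 - <<'E'
from ov import *
s=read_state();im=snapshot("wrist");print(s['tool_pos'],s['force'],s['opening']*85.4,s['clock'])
im=cv2.cvtColor(im,cv2.COLOR_RGB2BGR)
cv2.imwrite("pics/m.png",cv2.resize(im[100:340,180:460],None,fx=2.4,fy=2.4))
im=cv2.cvtColor(snapshot("side"),cv2.COLOR_RGB2BGR);cv2.imwrite("pics/m_side.png",cv2.resize(im[170:250,280:400],None,fx=6,fy=6,interpolation=cv2.INTER_CUBIC))
E
```

```text
clock: 6.88
tool_pos: [528.5, -64.4, 99.1]
eef_rot: [-0.003, 1.0, 0.0, -0.001]
force: [-2.4, -0.7, 0.9]
opening: 0.24
clock: 7.12
tool_pos: [528.4, -64.4, 99.2]
eef_rot: [-0.003, 1.0, 0.0, -0.0]
force: [-2.4, -0.9, -1.5]
opening: 0.24
[528.37201144 -64.40321388  99.16561718] [-2.40971788 -0.86118249 -1.45459011] 20.49908617567401 7.125
```

View pics/m.png

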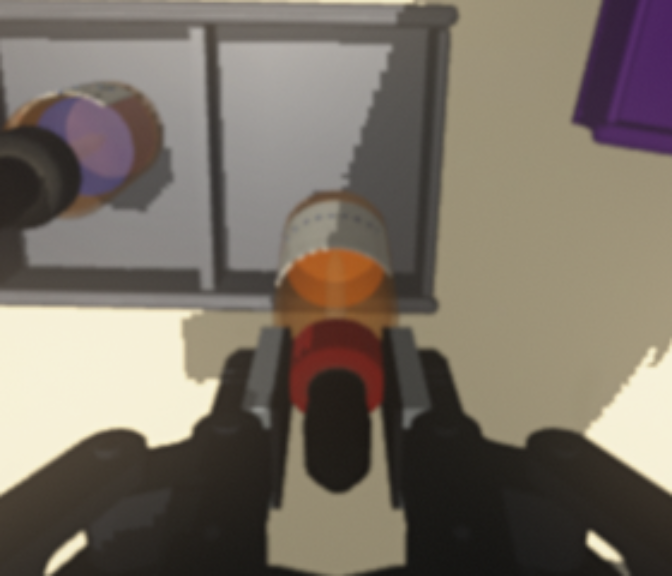

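View pics/m_side.png

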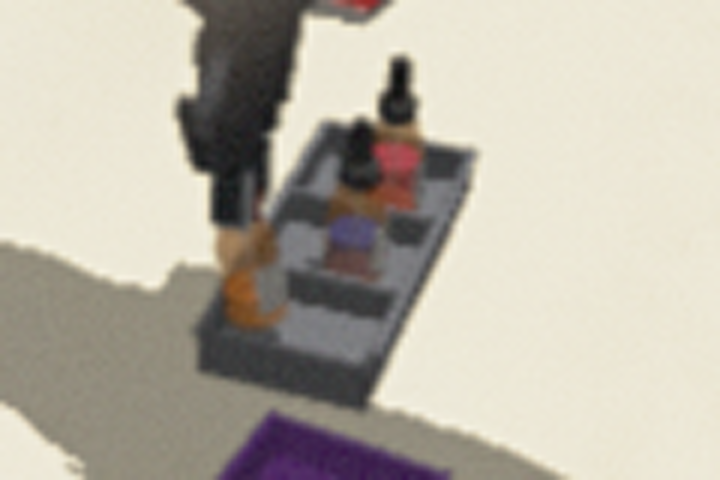

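```bash
cat > tilt.py <<'E'
from ov import *
def model(th,zp=68,base=79.5):
    # bottle pts in tool frame: label toward +x tool; tool z down. base at tool z=+base-? TCP at 0
    def T(p):  # p in bottle frame (x toward +label =-bottle x), z up
        x,y,z=p; dz=z-zp
        # lean: top toward -x(label frame), bottom toward +x
        X=x*np.cos(th)-dz*np.sin(th); Z=x*np.sin(th)+dz*np.cos(th)
        return [X,y,base-zp-Z]
    a=np.radians(np.arange(0,360,5))
    P=lambda z,r:[T((r*np.cos(t),r*np.sin(t),z)) for t in a]
    return P(0,16),P(100,7.5),T((16,0,22)),T((16,0,38))
def tcam():
    c=get_calibration('wrist');M=np.linalg.inv(np.array(c['tool_from_camera']))
    return np.array([[c['fx'],0,c['cx']],[0,c['fy'],c['cy']],[0,0,1]]),np.array([c['k1'],0,0,0,0.]),M[:3,:3],M[:3,3]
if __name__=="__main__":
    C=tcam()
    for th in [0,.1,.15,.2,.25,.3,.35,.4]:
        b,t,l,lt=model(th)
        cv=lambda q:(q+.5-[180,100])*2.4
        print(th,'base min row',cv(proj(C,b))[:,1].min().round(),'top max row',cv(proj(C,t))[:,1].max().round(),'label mid',cv(proj(C,[l]))[0].round(),'lab top',cv(proj(C,[lt]))[0,1].round())
E
python3 tilt.py
```

```text
0 base min row 220.0 top max row 495.0 label mid [336. 242.] lab top 262.0
0.1 base min row 201.0 top max row 505.0 label mid [336. 229.] lab top 254.0
0.15 base min row 192.0 top max row 510.0 label mid [336. 223.] lab top 250.0
0.2 base min row 183.0 top max row 514.0 label mid [336. 217.] lab top 246.0
0.25 base min row 174.0 top max row 517.0 label mid [336. 211.] lab top 243.0
0.3 base min row 165.0 top max row 520.0 label mid [336. 205.] lab top 240.0
0.35 base min row 157.0 top max row 523.0 label mid [336. 200.] lab top 237.0
0.4 base min row 148.0 top max row 525.0 label mid [336. 195.] lab top 234.0
```

```bash
python3 -m jog '[{"dx":4,"dy":0,"dz":0,"roll":0},{"dx":8,"dy":0,"dz":0,"roll":0},{"dx":8,"dy":0,"dz":0,"roll":0}]' 10 30
python3 - <<'E'
from ov import *
s=read_state();im=snapshot("wrist");print(s['tool_pos'],s['force'],s['opening']*85.4,s['clock'])
im=cv2.cvtColor(im,cv2.COLOR_RGB2BGR)
cv2.imwrite("pics/n.png",cv2.resize(im[100:340,180:460],None,fx=2.4,fy=2.4))
E
```

```text
clock: 7.6
tool_pos: [537.1, -64.5, 99.3]
eef_rot: [-0.003, 1.0, -0.0, 0.0]
force: [-2.1, -0.3, 0.9]
opening: 0.242
[537.14879264 -64.50115247  99.32994514] [-2.06066172 -0.34397704  0.94172298] 20.653685878115542 7.6
```

View pics/n.png

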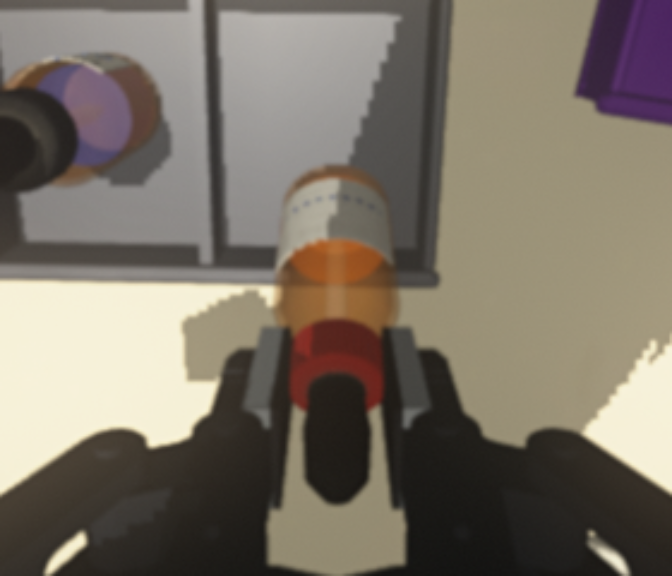

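```bash
python3 -m jog '[{"dx":0,"dy":0,"dz":25,"roll":0},{"dx":0,"dy":0,"dz":65,"roll":-0.12},{"dx":10,"dy":20,"dz":110,"roll":-0.29},{"dx":20,"dy":50,"dz":150,"roll":-0.46},{"dx":30,"dy":80,"dz":182,"roll":-0.63}]' 10 30
python3 -m jog '[{"dx":5,"dy":30,"dz":0,"roll":-0.16},{"dx":10,"dy":60,"dz":0,"roll":-0.32},{"dx":15,"dy":90,"dz":0,"roll":-0.48},{"dx":15,"dy":110,"dz":0,"roll":-0.64},{"dx":15,"dy":123,"dz":0,"roll":-0.71}]'
python3 -m jog '[{"dx":0,"dy":0,"dz":0,"roll":0},{"dx":0,"dy":0,"dz":0,"roll":0},{"dx":0,"dy":0,"dz":0,"roll":0}]'
python3 - <<'E'
from ov import *
s=read_state();im=snapshot("wrist");print(s['tool_pos'],s['eef_rot'],s['force'],s['opening']*85.4,s['clock'])
im=cv2.cvtColor(im,cv2.COLOR_RGB2BGR)
cv2.imwrite("pics/o.png",im)
for n in ["side","scene"]: cv2.imwrite(f"pics/o_{n}.png",cv2.cvtColor(snapshot(n),cv2.COLOR_RGB2BGR))
E
```

```text
clock: 8.28
tool_pos: [567.7, 16.2, 283.5]
eef_rot: [0.31, 0.951, 0.0, 0.001]
force: [0.8, 0.4, -1.2]
opening: 0.242
clock: 8.9
tool_pos: [582.1, 139.7, 281.4]
eef_rot: [0.62, 0.785, 0.0, 0.0]
force: [-0.5, -0.4, -1.3]
opening: 0.241
clock: 9.28
tool_pos: [581.9, 137.9, 281.4]
eef_rot: [0.619, 0.786, 0.0, 0.0]
force: [0.4, 1.0, -0.0]
opening: 0.243
[581.85074465 137.87273232 281.3742455 ] [6.18501828e-01 7.85783353e-01 1.89394548e-05 1.06454741e-04] [ 0.36491314  0.98232242 -0.02173563] 20.711774997445048 9.275
```

View pics/o.png

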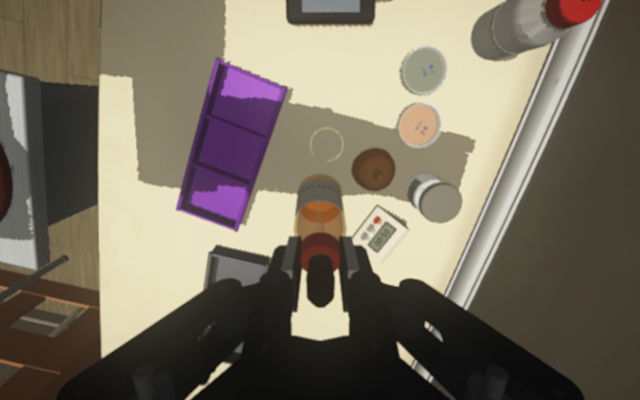

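View pics/o_side.png

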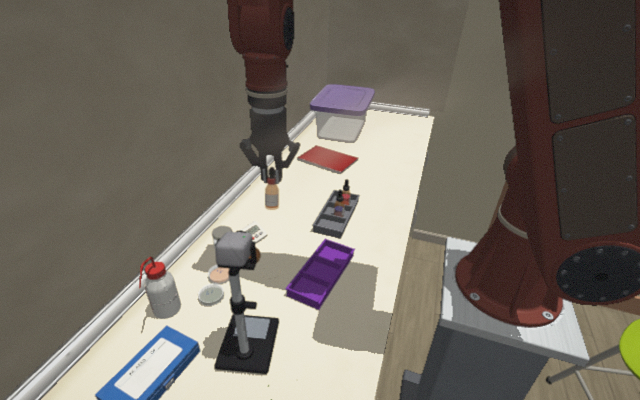

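View pics/o_scene.png

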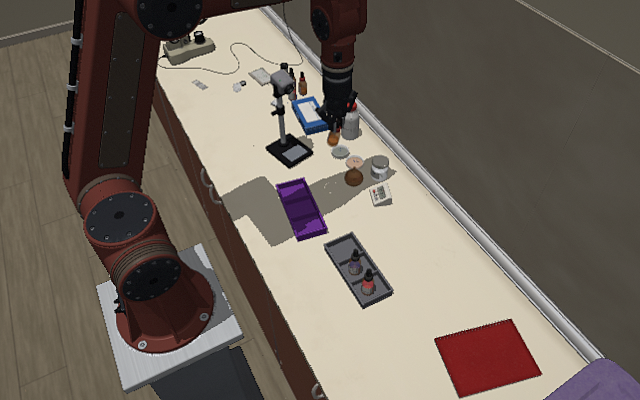

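```bash
python3 - <<'E'
from h import *
np.set_printoptions(precision=1,suppress=True)
s=dict(tool_pos=[581.85,137.87,281.37],eef_rot=[6.18501828e-01,7.85783353e-01,1.9e-05,1.06e-04])
W=cam('wrist',s)
im=cv2.imread("pics/o.png")
cv2.imwrite("pics/p.png",np.vstack([cv2.resize(im[0:50,270:390],None,fx=6,fy=6,interpolation=cv2.INTER_CUBIC)]))
for p in [(288,22),(375,24),(299,12),(361,12)]: print(onz(W,p,20))
c=np.array([532.5,371]);fh=np.array([.233,-.972]);r=np.array([.972,.233])
print('pred front corners',c+65*fh-55*r,c+65*fh+55*r)
E
```

```text
[503.2 300.7  20. ]
[606.8 323.7  20. ]
[513.9 314.4  20. ]
[586.6 332.1  20. ]
pred front corners [494.2 295. ] [601.1 320.6]
```

View pics/p.png

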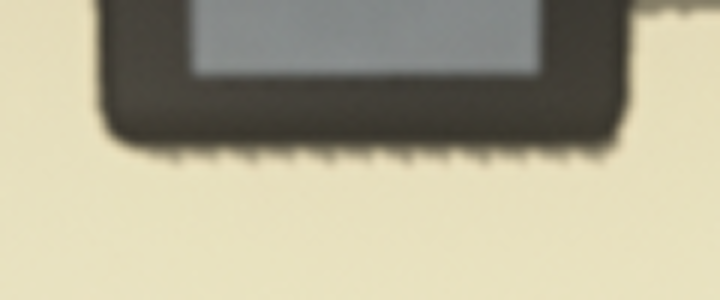

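```bash
python3 -m jog '[{"dx":2,"dy":14,"dz":0,"roll":0},{"dx":4,"dy":28,"dz":0,"roll":0},{"dx":5,"dy":38,"dz":0,"roll":0},{"dx":5,"dy":43,"dz":0,"roll":0},{"dx":5,"dy":43,"dz":0,"roll":0}]'
python3 -m jog '[{"dx":0,"dy":0,"dz":0,"roll":0},{"dx":0,"dy":0,"dz":0,"roll":0}]'
python3 - <<'E'
from ov import *
s=read_state();print(s['tool_pos'],s['eef_rot'],s['force'],s['opening']*85.4,s['clock'])
for n in ["wrist","side","scene"]:
    cv2.imwrite(f"pics/q_{n}.png",cv2.cvtColor(snapshot(n),cv2.COLOR_RGB2BGR))
    print(n,[(t,[(round(d['score'],2),round(d['position'][0]*640,1),round(d['position'][1]*400,1)) for d in spot_in(n,t)][:3]) for t in ("label","dropper_iodine","lens")])
f=lambda i:cv2.resize(i,(390,390),interpolation=cv2.INTER_CUBIC)
cv2.imwrite("pics/q2.png",np.hstack([f(cv2.imread("pics/q_side.png")[160:290,200:330]),f(cv2.imread("pics/q_scene.png")[60:150,260:350])]))
E
```

```text
clock: 10.05
tool_pos: [586.6, 182.0, 281.2]
eef_rot: [0.618, 0.786, -0.0, -0.0]
force: [-0.2, -0.9, -0.3]
opening: 0.243
clock: 10.3
tool_pos: [586.7, 181.2, 281.4]
eef_rot: [0.619, 0.786, -0.0, 0.0]
force: [-0.3, 0.6, -0.9]
opening: 0.24
[586.74896279 181.1913375  281.35801806] [ 6.18716814e-01  7.85614092e-01 -1.39293609e-05  3.61790152e-05] [-0.29745874  0.55464283 -0.85925159] 20.50288268483907 10.3
wrist [('label', [(0.68, 317.6, 230.5)]), ('dropper_iodine', [(0.55, 321.0, 229.9)]), ('lens', [])]
side [('label', [(0.56, 258.1, 201.4)]), ('dropper_iodine', [(0.72, 338.8, 205.7), (0.67, 260.2, 202.9)]), ('lens', [(0.73, 233.7, 248.0)])]
scene [('label', [(0.53, 329.2, 122.9)]), ('dropper_iodine', [(0.58, 325.8, 126.2)]), ('lens', [(0.83, 280.6, 81.5), (0.55, 325.1, 125.0)])]
```

View pics/q2.png

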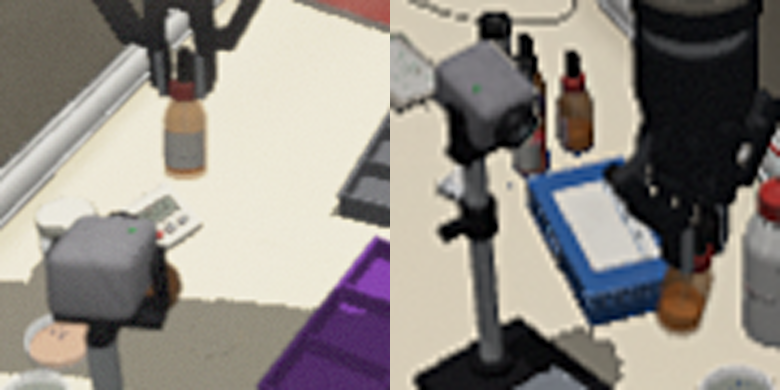

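View pics/q_wrist.png

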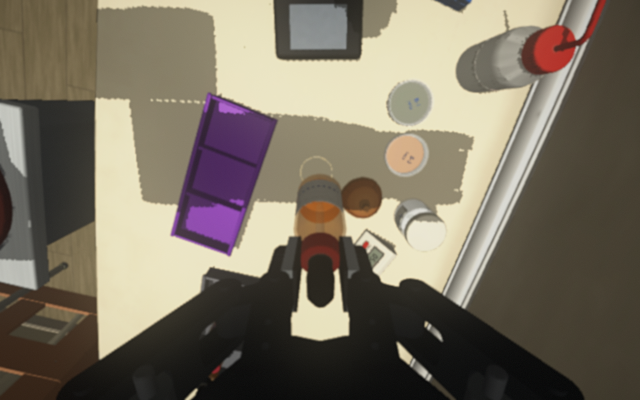

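```bash
python3 - <<'E'
from h import *
np.set_printoptions(precision=1,suppress=True)
S=cam('scene');D=cam('side')
B=np.array([528.7,404.2,299.7]);F=np.array([540.3,354.4,285.7]);fw=F-B;fw/=np.linalg.norm(fw)
y=np.cross(fw,[0,0,1]);y/=np.linalg.norm(y);up=np.cross(y,fw)
mid=(B+F)/2-17*up;lens=mid+37*fw;print('lens',lens)
cap,e=tri([ray(S,(331.5,117.7)),ray(D,(260.7,190))]);bot,e2=tri([ray(S,(326.5,133.9)),ray(D,(261.7,217.3))])
print(cap,e,bot,e2)
a=cap-bot;a/=np.linalg.norm(a);print('axis',a,'angle to up',np.degrees(np.arccos(a@up)),'lean deg',np.degrees(np.arctan2(a@[fw[0],fw[1],0]/np.hypot(*fw[:2]),a[2])))
# tool-based label
st=read_state();x=R.from_quat(st['eef_rot']).as_matrix()[:,0];P=st['tool_pos']-[0,0,11.5]
th=.31;lab=P+x*(16*np.cos(th)+46*np.sin(th))+np.array([0,0,-46*np.cos(th)+16*np.sin(th)])
v=lab-lens;print('label tool',lab,'ahead',v@fw,'lat',v@y,'up',v@up)
ax=P-lab; 
o,w=ray(D,(261.7,210)); print('side proj of label',proj(D,[lab]),'scene cap proj',proj(S,[P]),proj(D,[P]))
c=(cap+bot)/2
print('cap tri ahead/lat/up',(cap-lens)@fw,(cap-lens)@y,(cap-lens)@up)
print('bot tri',(bot-lens)@fw,(bot-lens)@y,(bot-lens)@up)
E
```

```text
lens [541.6 348.9 266.5]
[589.3 179.7 266.9] [np.float64(3.2819297824371776), np.float64(3.281929782437246)] [582.5 193.7 201.6] [np.float64(1.189030198711), np.float64(1.1890301987109293)]
axis [ 0.1 -0.2  1. ] angle to up 3.7397011874572508 lean deg 13.01532136326848
label tool [579.8 210.  230.9] ahead 148.2795593221066 lat -5.751785766858469 up 3.629883461617253
side proj of label [[258.2 210.7]] scene cap proj [[329.6 117.7]] [[260.1 188.6]]
cap tri ahead/lat/up 169.25580618555125 -8.09207569920069 46.741197243323356
bot tri 171.94441938322828 -4.632221331479198 -20.295148603800506
```

```bash
python3 -m jog '[{"dx":-3,"dy":0,"dz":0,"roll":0},{"dx":-3,"dy":0,"dz":0,"roll":0},{"dx":-3,"dy":0,"dz":0,"roll":0},{"dx":-3,"dy":0,"dz":0,"roll":0}]'
python3 - <<'E'
from ov import *
s=read_state();print(s['tool_pos'],abs(s['joint_vel']).max(),s['opening']*85.4,s['clock'])
a=snapshot("wrist");b=snapshot("scene")
f=lambda i,w:cv2.cvtColor(cv2.resize(i,(w,400),interpolation=cv2.INTER_CUBIC),cv2.COLOR_RGB2BGR)
cv2.imwrite("pics/r.png",np.hstack([f(a[150:330,250:400],333),f(b[220:320,310:410],400)]))
E
```

```text
clock: 11.4
tool_pos: [583.8, 181.5, 281.3]
eef_rot: [0.619, 0.786, 0.0, 0.0]
force: [0.2, -0.5, -0.2]
opening: 0.247
[583.76685567 181.53618464 281.32823756] 0.0017203160843576903 21.134817044710942 11.4
```

View pics/r.png

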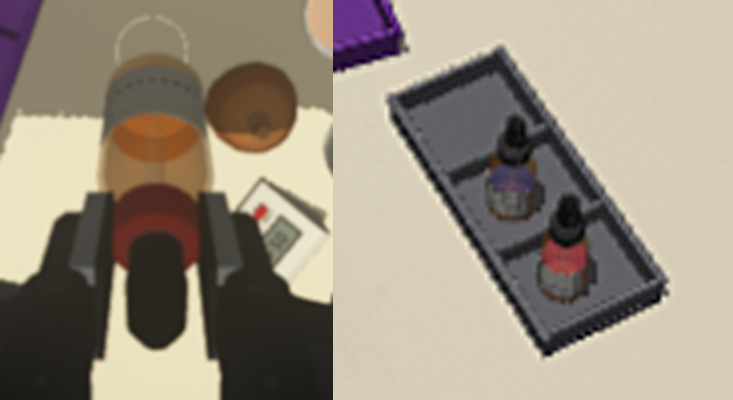

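The bottle is gripped with its label centred, and both neighbours stand upright in the caddy. I'm handing in now.

```bash
python3 -c "
from rig import *
print(hand_in())"
```

```text
the job is handed in; nothing more can be done
None
```

I lifted the red-capped bottle out by its cap, leaned it back about 0.3 rad in the jaws by pushing it against the caddy's far wall, and handed in with it held in front of the lens. That took about 11.4 s of the 35 s.

- **Position:** measured just before a last 3 mm sideways correction, the label was about 148 mm from the lens, under 6 mm off its axis sideways and about 4 mm in height.
- **Facing and lean:** the gripper lined up with the camera stand's base to about 1°. The fixed cameras put the bottle axis about 4° from the camera's up direction.
- **Steadiness and neighbours:** the arm was still and the grip was holding. The other two bottles stood upright in the caddy, and no contact force showed near the camera.

Some checks disagreed:
- The wrist and fixed cameras differed by about 6 mm on sideways position, so I split the difference. I did not re-measure the final position afterwards.
- The lean came out at about 18° from the wrist view and 13° from the fixed cameras.
- The camera's own tilt, about 0.27 rad, came from a small image of its head and is good to perhaps ±0.06 rad.

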